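Zero the polarizer ring and set it to the red rider

TASK

Zero and set the polarizer ring by its lever: push the upright orange post clockwise (seen from above) all the way to the blue stop peg, then push it back the other way until the yellow pointer on the ring points at the red rider on the scale, and leave it there. Only push the post with the fingers: do not pinch it or turn the ring by its body, and leave the bottle, tube and case around it where they stand.

Things in the scene. Friction and masses are not known exactly. Their poses are not given: they have to be found in the camera images.
- stand: fixed black round polarizer stand, housing 128 mm in diameter and 45 mm high on a steel flange 148 mm in diameter and 8 mm high; origin on the ring's axis at bench height. Its -x side faces roughly the robot: there the lever swings; the white scale ticks are on its +x half (5 degrees a tick). Two pegs on its top near the rim, 57 mm high above the bench, stop the lever: the blue one on the +y side (left, seen from the robot), the steel one on the -y side.
- axis (a point): point on the vertical turning axis of the ring, 57 mm above the bench
- ring (a joint): turn of the ring, rad: 0 with the lever against the blue stop, 2.0 against the steel stop, growing counterclockwise seen from above. At 0 the lever points in the stand's frame at +122.7 degrees from +x (pi - 1.0 rad), at 2.0 at pi + 1.0 rad. The ring (dark grey, knurled, with green glass, 94 mm in diameter, top 60 mm above the bench) stays where it is left; its friction (0.15 N m) makes it need about 2 N at the post.
- post (a point): on the centre line of the upright orange push post at the end of the lever; the post is 12 mm in diameter, stands 75 mm from the axis, and its orange part reaches from 58 to 98 mm above the bench; this point is 80 mm above the bench. The steel lever below it is 8 mm wide, its top 55.5 mm above the bench. It is free to be pushed from either side anywhere above 60 mm.
- pointer (a point): tip of the yellow pointer (a 5 mm wide stripe across the ring that steps down to the scale), fixed on the ring opposite the lever (180 degrees from it), 57 mm from the axis, 49.5 mm above the bench; it is on the far side of the stand and turns with the ring
- rider_mark (a point): 1.5 mm in front of the middle of the inner face of the red rider, 57 mm from the axis, 49.5 mm above the bench, where the pointer's tip must come; the rider is a fixed red clip 10 mm wide (along the scale), its top 61 mm above the bench, on the stand's rim, at a different place on the scale each time, 0.6 to 1.7 rad from the pointer's place at the blue stop
- white_bottle: loose white bottle with white cap and green label, 44 mm in diameter, 90 mm high, standing beyond the stand to the right; origin at the middle of its underside
- slide_case: loose green case with a white top, 30 x 85 x 34 mm, lying beyond the stand; origin at the middle of its underside
- blue_tube: loose white tube with blue cap, 34 mm in diameter, 117 mm high, standing beyond the stand to the left; origin at the middle of its underside
Mind the look-alikes: they are no part of the job. Leave any brown or pink look-alike of the stand alone.

How it is judged:
On the way, in this order (a step that is already met when the one before it is completed fails the run):
1. the lever has been pushed clockwise to the blue stop (within 0.06 rad) (value of joint ring below 0.06 rad), for 0.1 s.
2. the pointer's tip has been brought to the red rider (within its half width, 5 mm) (horizontal distance between pointer and rider_mark below 0.005 m), for 0.2 s.
At the end, for the whole second after the job is handed in: The ring stands still with the pointer's tip within 5 mm of the middle of the red rider (the rider's half width), and the bottle, the case and the tube are within 15 mm of where they stood (horizontal distance between pointer and rider_mark below 0.005 m and velocity of joint ring between -0.02 and 0.02 rad/s and distance of each of white_bottle, slide_case, blue_tube from where it was at the start of the episode below 0.015 m); the robot touches nothing.
It fails at once if the post is pinched: the fingers touch the ring or lever with the point between the finger pads within 10 mm of the post's centre point (distance between the grasp point and post below 0.01 m and contact force between the fingers and ring above 0.3 N).
It fails at once if the ring is turned by its body: the fingers push on it with the grasp point more than 75 mm from the post (horizontal distance between the grasp point and post above 0.075 m and contact force between the fingers and ring above 0.5 N).
It fails at once if the bottle, case or tube is shoved, tipped or lifted (moved more than 15 mm) (distance of any of white_bottle, slide_case, blue_tube from where it was at the start of the episode above 0.015 m).
It also fails if it takes over 51 s, if anything falls off the work surface, if the arm or the gripper's body presses on something with over 40 N, if the wrist force passes 120 N, or if a joint passes its speed limit or range.

ROBOT

A 7-joint arm with a two-finger parallel gripper is mounted at the origin on a cart in front of the work surface, level with it; the furniture and walls round the work are solid. World frame = base frame: x ahead of the robot, y to its left, z up, the work surface at z = 0. Lengths are in m, angles in rad, forces in N, time in s.
With the tool pointing down it reaches from about 0.425 to 0.925 m from the base axis. Payload 6.8 kg.
Tool frame: the origin (TCP) lies between the finger pads; the fingertips stand r.tip_reach ahead of it and the grasp point (between the pads) lies 11 mm behind it (r.tip_reach is the distance from the TCP to the fingertips, in m); z points along the fingers, y is the direction in which the jaws open and shut (so a half turn about z gives the same grasp; the last joint's range is limited). The gripper opens to 85 mm and grips with 20 to 120 N. Pads are 22 mm wide; open, the fingers measure 114 mm over their backs; the gripper's body (76 mm by 85 mm) begins 54 mm behind the grasp point. The pads swing forward as they close: fully open they stand 13 mm farther back than shut.
Start: joints at [-0.108, 0.477, 0.022, 1.555, -0.011, 1.109, -0.083], TCP at [0.675, 0, 0.239] pointing down, gripper open.
Joint ranges: [-2.96, 2.96], [-0.34, 2.1], [-1.41, 1.46], [0.24, 2.44], [-1.37, 4.51], [0.17, 1.92], [-2.96, 2.96]. Speed limits (rad/s): [2.39, 2.39, 3.14, 3.14, 3.14, 3.14, 3.14].

INTERFACE

Orientations are given as a rotation vector (axis times angle).
In Python, from bench import r, eyes, spotter gives the robot as it stands.
- The arm moves only by the tool carry_out, never from a script. Its argument "series" is text: rows parted by semicolons, each of 5 numbers parted by spaces: the shift along the tool's x, y, z in cm, then the turn about the tool's z in rad, then the opening, from 0 (shut) to 1 (fully open). In form: x y z yaw gripper; .... A call has 1 to 8 rows; each row shifts and turns the commanded pose from where the row before left it, along the tool's axes as they then stand; what a row does not reach is not made up. A row lasts 1/8 s, in which the tool goes at most 62.5 mm and 10.7 degrees, less where a joint would pass 70% of its speed; a pose out of reach is approached as far as the arm can. A call with a gripper value outside its range is refused whole. The fingers move at their own pace and stop on an object; "grip_force" is the grip in N (left out, the last holds). Time passes only in rows, so rows that do not move let the fingers close. It gives the time, the measured TCP pose, the force and the opening at its end, in the units of the state.
- r.get_obs(): the state, without advancing time (a new reading comes with each control period).
- eyes.grab_frame(name): name is "scene" or "side" or "wrist"; returns a dict with "color" (400x640x3 uint8, blue, green, red), "intrinsics" (3x3 intrinsics, pixels), "D" ([k1, k2, p1, p2, k3] as OpenCV has them; the pictures are not rectified), "R" (3x3) and "t" (3): a world point X has camera coordinates R X + t; the wrist camera has in their place "T_tool_cam" (4x4, takes a point from camera to tool coordinates, whose origin is the TCP and whose axes are the flange's). Camera axes: x right, y down, z forward; pixel columns grow to the right and rows downward; lengths in m; the calibration is good to about 2 mm. A picture is of the moment at which its call begins: read the wrist's pose just before it. There is no depth.
- r.hand_in(): hands the job in, once; it reports no verdict.
Trained networks look in a picture, given as the dict that the camera call returned (one of the last four; its "shot" number tells which), for a name from the list of things; names that differ only in an ending like _2 or _b are one class to them, and where a whole thing is asked for, a point or a joint stands for the part that bears it (a point fixed in the world has none). Each returns a list of dicts, best first, with "confidence" (0 to 1); they miss things now and then, are a little off and sometimes report something else, mostly with a low value. They report only what shows in the picture. A call takes as long as a camera call. They do not tell look-alikes from the thing itself.
- spotter.search_frame(picture, query): "uv" ([column, row] in pixels, amid what is visible of it).
- spotter.trace(picture, query): "pixels" (400x640 bool, what is visible of it) and "uv" ([column, row] in pixels, amid what is visible of it).
- spotter.mark_of(picture, query): "uv" ([column, row] in pixels: a listed point, or the origin of a listed thing).
The state is a dict: "clock": time; "joints": joint angles; "qvel": joint speeds; "tau": joint torques, N m; "tcp_pos": TCP position; "orientation": TCP orientation; "contact_force": force on the tool from outside, world axes, zero at the start; "moment": the same for the moment, N m; "grip_width": finger opening in m.
Only numpy, scipy, OpenCV 4.12 (cv2) and the standard library are available. Lean on these libraries where they do the work, as an engineer would, in place of code of your own. Each camera call takes 0.05 s, during which the arm holds its last target.

## Working session

There is one attempt and no reset: what is moved stays moved. The work goes in short steps, Python scripts to look and compute and a tool call to move; the robot and the scene stay as the last step left them, time stands still between calls to the robot, and variables do not carry over. Pictures are saved under pics/ and viewed, and the job is handed in when it is done.

Besides the shell and the picture viewer there is one more tool, called by a JSON object that holds its "method" and its "body", one argument or row to a line. carry_out: Moves the arm, as the interface text tells. Its arguments: {"type":"object","properties":{"series":{"type":"string"},"grip_force":{"type":"number"}},"required":["series"]}

```bash
mkdir -p pics; ls
python3 - <<'E'
from bench import r, eyes, spotter
import cv2,numpy as np
o=r.get_obs(); print({k:np.round(v,3) for k,v in o.items()}, r.tip_reach)
for n in ["scene","side"]:
    f=eyes.grab_frame(n); cv2.imwrite(f"pics/{n}0.png",f["color"])
    print(n, np.round(f["intrinsics"],1).tolist(), np.round(f["R"],3).tolist(), np.round(f["t"],3), f["D"])
    for q in ["stand","axis","post","pointer","rider_mark","white_bottle","slide_case","blue_tube"]:
        print(q,[(np.round(d["uv"]).tolist(),round(d["confidence"],2)) for d in spotter.mark_of(f,q)][:4])
E
```

```text
pics
{'clock': np.float64(0.0), 'joints': array([-0.108,  0.478,  0.022,  1.556, -0.012,  1.109, -0.083]), 'qvel': array([-0.001,  0.001,  0.   , -0.   , -0.001, -0.002, -0.   ]), 'tau': array([-1.0000e-03, -5.9644e+01,  1.6080e+00, -2.8119e+01,  1.2000e-02,
        9.0000e-03,  0.0000e+00]), 'tcp_pos': array([ 0.674, -0.   ,  0.238]), 'orientation': array([-2.221e+00, -2.221e+00,  2.000e-03]), 'contact_force': array([ 0.395,  0.674, -0.814]), 'moment': array([ 0.026,  0.045, -0.024]), 'grip_width': np.float64(0.085)} 0.008
scene [[390.7, 0.0, 313.7], [0.0, 390.7, 202.3], [0.0, 0.0, 1.0]] [[0.833, -0.554, 0.018], [-0.372, -0.584, -0.722], [0.41, 0.594, -0.692]] [-0.375  0.379  0.634] [-0.08006939  0.          0.          0.          0.        ]
stand [([184.0, 219.0], 0.78), ([265.0, 218.0], 0.76), ([454.0, 252.0], 0.58)]
axis [([176.0, 198.0], 0.81), ([462.0, 239.0], 0.75), ([266.0, 204.0], 0.71)]
post [([430.0, 226.0], 0.86), ([154.0, 179.0], 0.75), ([237.0, 207.0], 0.66)]
pointer [([196.0, 210.0], 0.98), ([484.0, 244.0], 0.82), ([280.0, 192.0], 0.58)]
rider_mark [([273.0, 189.0], 0.35), ([272.0, 181.0], 0.29)]
white_bottle [([314.0, 226.0], 0.6), ([272.0, 181.0], 0.45)]
slide_case []
blue_tube [([272.0, 179.0], 0.97), ([261.0, 200.0], 0.68)]
side [[365.1, 0.0, 318.6], [0.0, 365.1, 198.9], [0.0, 0.0, 1.0]] [[-0.152, -0.988, -0.009], [-0.815, 0.13, -0.564], [0.559, -0.078, -0.825]] [0.247 0.463 0.665] [-0.00260954  0.          0.          0.          0.        ]
stand [([283.0, 243.0], 0.78), ([230.0, 318.0], 0.64), ([376.0, 133.0], 0.63)]
axis [([228.0, 314.0], 0.98), ([386.0, 115.0], 0.92), ([280.0, 231.0], 0.59)]
post [([284.0, 248.0], 0.66), ([190.0, 323.0], 0.63), ([369.0, 128.0], 0.59)]
pointer [([256.0, 302.0], 0.73), ([392.0, 111.0], 0.7), ([277.0, 212.0], 0.6)]
rider_mark [([264.0, 217.0], 0.5)]
white_bottle []
slide_case [([276.0, 198.0], 0.76)]
blue_tube [([236.0, 218.0], 0.58)]
```

View pics/scene0.png

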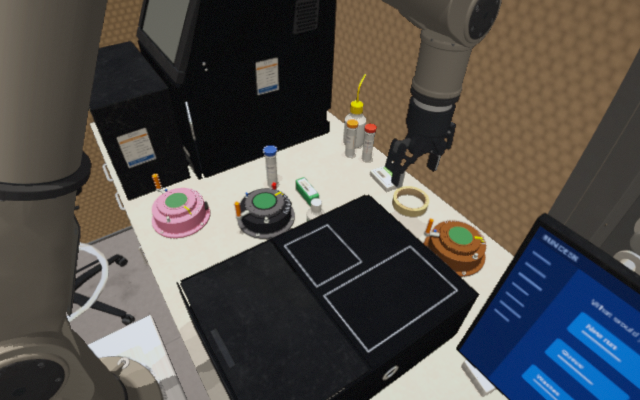

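View pics/side0.png

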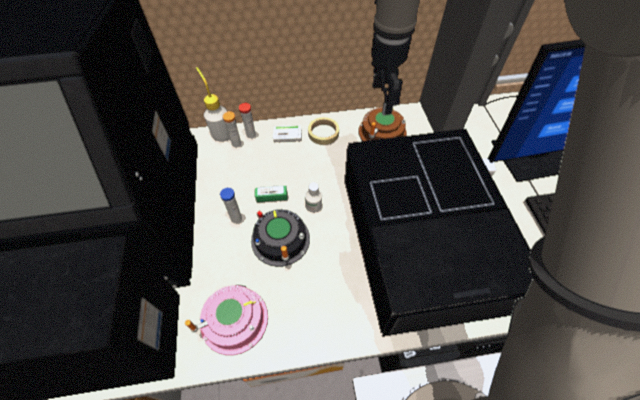

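The black stand is at scene (265,210) and side (280,235). The pink one (scene 180,205; side 230,318) and the brown one (scene 457,245; side 385,125) are look-alikes. Next I'll crop the black one closely and triangulate it.

```bash
cat > h.py <<'E'
import cv2,numpy as np
from bench import r, eyes, spotter
def ray(f,uv):
    p=cv2.undistortPoints(np.array([[uv]],float),f["intrinsics"],f["D"])[0,0]
    R=np.array(f["R"]);t=np.array(f["t"])
    return -R.T@t, R.T@np.array([p[0],p[1],1.])
def atz(f,uv,z):
    c,d=ray(f,uv); return c+d*(z-c[2])/d[2]
def tri(L):
    A=0;b=0
    for f,uv in L:
        c,d=ray(f,uv);d=d/np.linalg.norm(d);P=np.eye(3)-np.outer(d,d);A=A+P;b=b+P@c
    return np.linalg.solve(A,b)
def proj(f,X):
    return cv2.projectPoints(np.array(X,float).reshape(-1,3),cv2.Rodrigues(np.array(f["R"]))[0],np.array(f["t"],float),f["intrinsics"],f["D"])[0][:,0]
def wristf():
    o=r.get_obs(); f=eyes.grab_frame("wrist")
    T=np.eye(4);T[:3,:3]=cv2.Rodrigues(np.array(o["orientation"]))[0];T[:3,3]=o["tcp_pos"]
    M=np.linalg.inv(T@np.array(f["T_tool_cam"])); f["R"]=M[:3,:3];f["t"]=M[:3,3]
    return f
def crop(f,u,v,w,h,s,name):
    c=f["color"][v:v+h,u:u+w]; cv2.imwrite("pics/"+name,cv2.resize(c,None,fx=s,fy=s,interpolation=cv2.INTER_CUBIC))
E
python3 - <<'E'
from h import *
a=eyes.grab_frame("scene");b=eyes.grab_frame("side");w=wristf()
crop(a,215,140,120,110,6,"sc1.png");crop(b,210,175,130,100,6,"sd1.png");cv2.imwrite("pics/w1.png",w["color"])
for n,u,v in [("axis",(266,204),(280,231)),("post",(237,207),(284,248)),("pointer",(280,192),(277,212)),("rider",(273,189),(264,217)),("tube",(269,148),(228,194)),("boxcorner near-left",(181,287),(380,327)),("box far left",(372,197),(347,143))]:
    print(n,np.round(tri([(a,u),(b,v)]),3))
print(atz(a,(266,204),.057),atz(b,(280,231),.057),atz(a,(265,218),0),atz(b,(283,243),0))
E
```

```text
axis [0.485 0.269 0.048]
post [0.412 0.262 0.088]
pointer [0.527 0.271 0.067]
rider [0.526 0.304 0.054]
tube [0.558 0.376 0.124]
boxcorner near-left [0.217 0.101 0.111]
box far left [0.651 0.078 0.142]
[0.48379205 0.26249538 0.057     ] [0.47770924 0.2686958  0.057     ] [0.48210543 0.27262943 0.        ] [0.47525977 0.26692521 0.        ]
```

View pics/sc1.png

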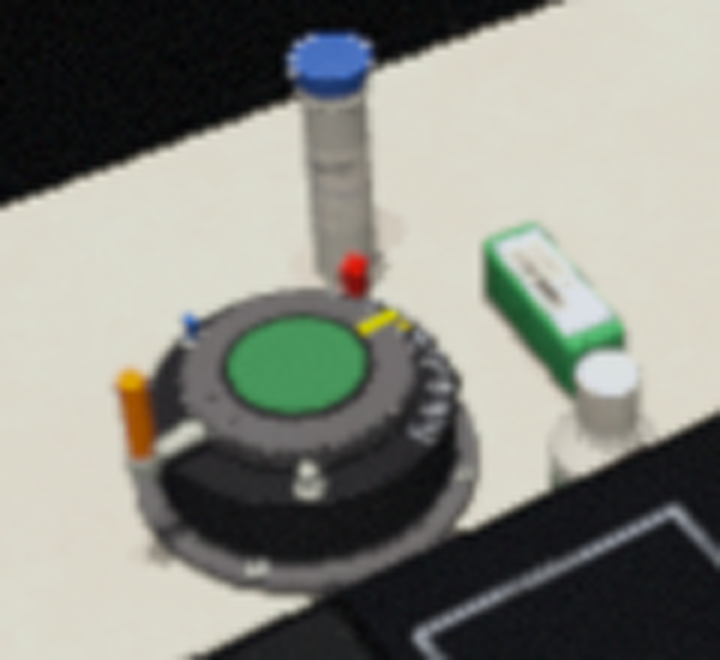

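View pics/sd1.png

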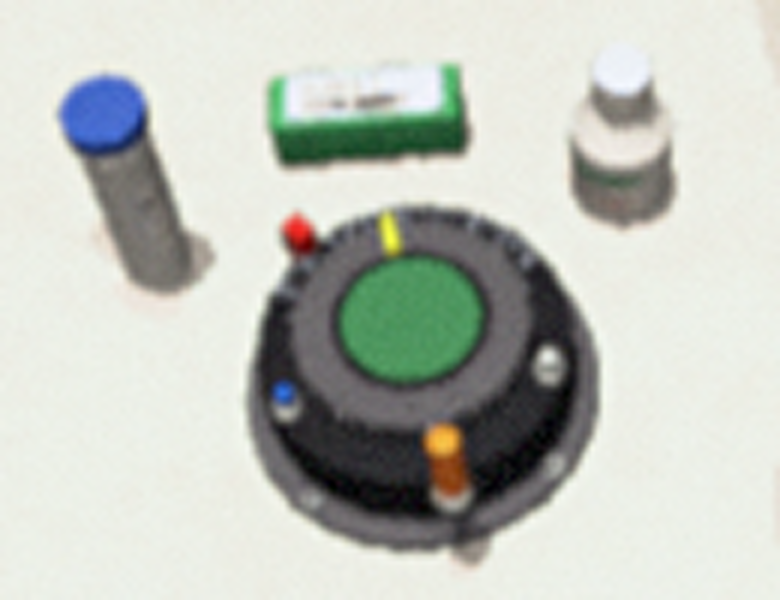

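View pics/w1.png

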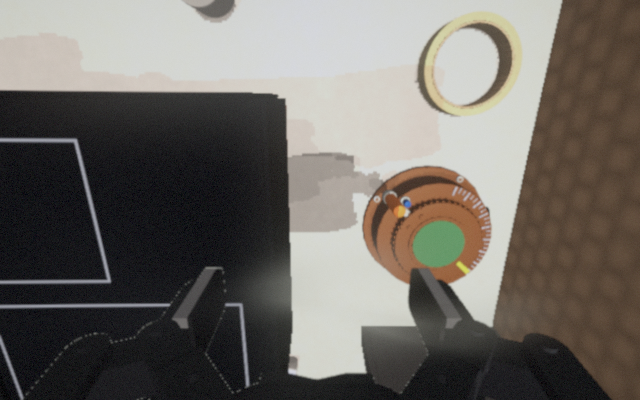

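Both crops confirm the stand is black with a dark grey ring. It has one orange post (side 284,248) between the blue and steel pegs, a yellow pointer (275,213) and a red rider (260,214). Now I'll measure it precisely.

Run:
```python
from h import *
a=eyes.grab_frame("scene");b=eyes.grab_frame("side")
S=lambda u,v:(215+u/6-.4,140+v/6-.4); D=lambda u,v:(210+u/6-.4,175+v/6-.4)
P={"glass":(S(297,365),D(411,318)),"posttop":(S(132,380),D(443,437)),"rider":(S(354,262),D(299,225)),"bluepeg":(S(190,322),D(285,390)),"steel":(S(308,468),D(548,355)),"pointer":(S(400,318),D(388,218))}
R={k:tri([(a,u),(b,v)]) for k,(u,v) in P.items()}
for k,x in R.items():
    u,v=P[k]; d=x-R["glass"]
    print(k,np.round(x,4),"r %.3f ang %.1f"%(np.hypot(d[0],d[1]),np.degrees(np.arctan2(d[1],d[0]))), np.round(np.r_[proj(a,x)[0]-u,proj(b,x)[0]-v],1))
```

```text
glass [0.4844 0.272  0.0615] r 0.000 ang 0.0 [ 0.1 -0.2  0.1  0.2]
posttop [0.4114 0.2632 0.0982] r 0.074 ang -173.1 [ 0.2 -0.2  0.1  0.3]
rider [0.5339 0.3129 0.0635] r 0.064 ang 39.6 [ 0.1 -0.1  0.   0.1]
bluepeg [0.4617 0.3234 0.0574] r 0.056 ang 113.9 [ 0.3 -0.3  0.1  0.5]
steel [0.4612 0.2207 0.0589] r 0.056 ang -114.4 [ 0.1 -0.1  0.   0.1]
pointer [0.5354 0.2773 0.0579] r 0.051 ang 6.0 [ 0. -0.  0.  0.]
```

The geometry agrees with the description: post radius 74 mm and top at 98 mm, pegs symmetric about 180°, so stand yaw is about 0. The axis is at (0.484, 0.272), the lever at about 187° and the rider at about 39.6°, so the lever target is about 219.6°. I'll straddle the post with the jaws open. First I move above it, then yaw.

{"method": "carry_out", "body": {
  "series": "3.3 -3.3 0 0 0.6;3.3 -3.3 0 0 0.6;3.3 -3.3 0 0 0.6;3.3 -3.3 0 0 0.6;3.3 -3.3 0 0 0.6;3.3 -3.3 0 0 0.6;3.3 -3.3 0 0 0.6;3.2 -3.3 0 0 0.6"
}}

```text
clock: 2.15
tcp_pos: [0.4099, 0.2641, 0.2396]
orientation: [2.221, 2.221, 0.001]
contact_force: [0.6, 0.2, -0.1]
grip_width: 0.0513
```

{"method": "carry_out", "body": {
  "series": "0 0 0 -0.17 0.6;0 0 0 -0.17 0.6;0 0 0 -0.17 0.6;0 0 0 -0.17 0.6;0 0 0 -0.17 0.6;0 0 0 -0.17 0.6;0 0 0 -0.17 0.6;0 0 0 -0.17 0.6"
}}

```text
clock: 3.15
tcp_pos: [0.4111, 0.263, 0.2395]
orientation: [0.322, 3.125, 0.0]
contact_force: [0.6, 0.1, 0.5]
grip_width: 0.0513
```

{"method": "carry_out", "body": {
  "series": "0 0 0 -0.17 0.6;0 0 0 -0.16 0.6;0 0 0 0 0.6"
}}

```text
clock: 3.52
tcp_pos: [0.4111, 0.263, 0.2394]
orientation: [-0.185, 3.136, 0.0]
contact_force: [-0.2, 0.7, 0.1]
grip_width: 0.0514
```

```bash
cat >> h.py <<'E'
A=np.array([.4844,.272])
def st():
    o=r.get_obs();R=cv2.Rodrigues(np.array(o["orientation"]))[0]
    print("t",round(float(o["clock"]),2),"tcp",np.round(o["tcp_pos"],4),"xhead %.1f"%np.degrees(np.arctan2(R[1,0],R[0,0])),"w",round(float(o["grip_width"]),4),"F",np.round(o["contact_force"],1),"j",np.round(o["joints"],2))
    d=o["tcp_pos"][:2]-A; print("tcp rel axis r %.4f ang %.1f"%(np.hypot(*d),np.degrees(np.arctan2(d[1],d[0]))%360))
    return o,R
E
python3 - <<'E'
from h import *
o,R=st(); w=wristf(); cv2.imwrite("pics/w2.png",w["color"])
print(proj(w,[[.4098,.2632,.098],[.4844,.272,.06],[.5339,.3129,.061]]))
E
```

```text
t 3.52 tcp [0.4111 0.263  0.2394] xhead -173.3 w 0.0514 F [-0.2  0.7  0.1] j [-0.38  0.19 -0.35  1.97  0.08  0.99  0.92]
tcp rel axis r 0.0738 ang 187.0
[[316.51007863 193.63248326]
 [316.45471707 250.09093494]
 [347.21735475 293.61648828]]
```

View pics/w2.png

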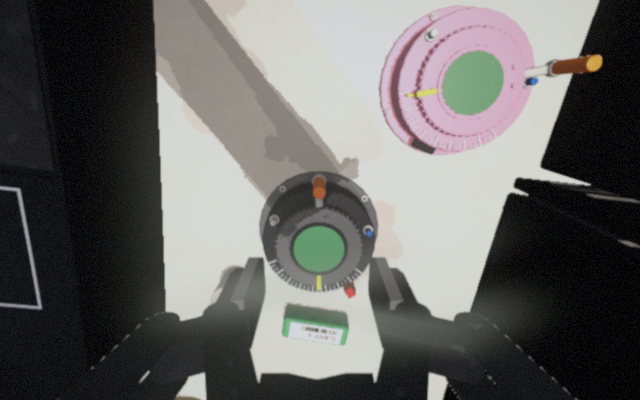

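Run:
```python
from h import *
w=wristf(); crop(w,250,160,140,160,5,"w2c.png")
P=[[.4098,.2632,.098],[.4098,.2632,.058],[.4844,.272,.06],[.5339,.3129,.061],[.4617,.3234,.057],[.4612,.2207,.057],[.5354,.2773,.0579]]
print(np.round((proj(w,P)-[250,160])*5), w["t"], (-w["R"].T@w["t"]))
```

```text
[[333. 168.]
 [333. 111.]
 [333. 450.]
 [487. 668.]
 [583. 374.]
 [106. 321.]
 [330. 650.]] [-0.213834   -0.45592216  0.24023031] [0.32762337 0.2535471  0.3737344 ]
```

View pics/w2c.png

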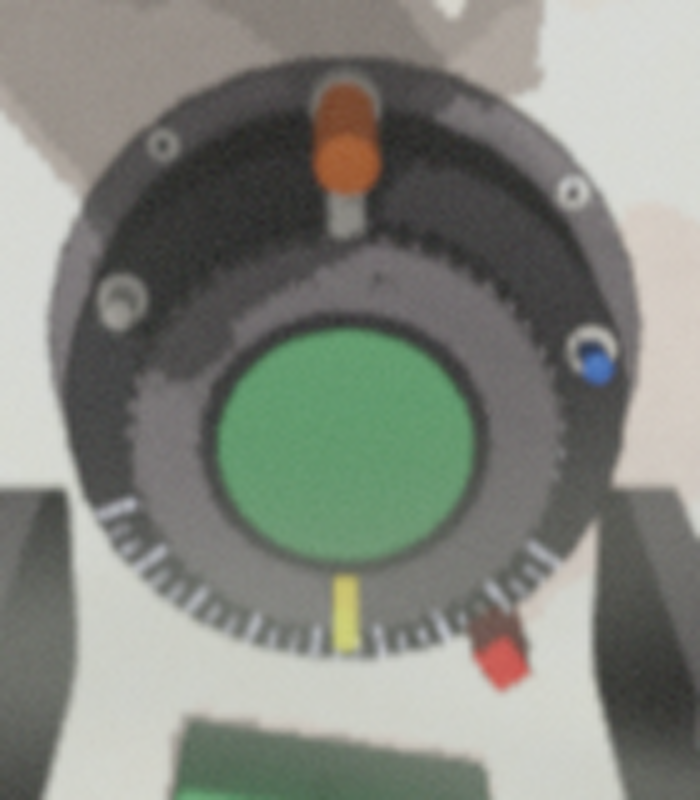

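Top view: the post top is at crop (347,165) against a predicted (333,168), which fits within the calibration. The pegs, pointer and rider sit where expected. Now I descend straddling the post.

{"method": "carry_out", "body": {
  "series": "0 0 4 0 0.6;0 0 4 0 0.6;0 0 4 0 0.6;0 0 3 0 0.6;0 0 1.4 0 0.6;0 0 0 0 0.6;0 0 0 0 0.6"
}}

```text
clock: 4.5
tcp_pos: [0.4118, 0.2636, 0.0764]
orientation: [-0.186, 3.134, 0.002]
contact_force: [-0.0, 0.4, -0.7]
grip_width: 0.0511
```

Run:
```python
from h import *
o,R=st(); w=wristf(); cv2.imwrite("pics/w3.png",w["color"]); crop(eyes.grab_frame("side"),200,170,140,110,5,"sd3.png")
```

```text
t 4.5 tcp [0.4118 0.2636 0.0764] xhead -173.2 w 0.0511 F [-0.   0.4 -0.7] j [-0.44  0.43 -0.31  2.11  0.21  0.63  0.79]
tcp rel axis r 0.0731 ang 186.6
```

View pics/w3.png

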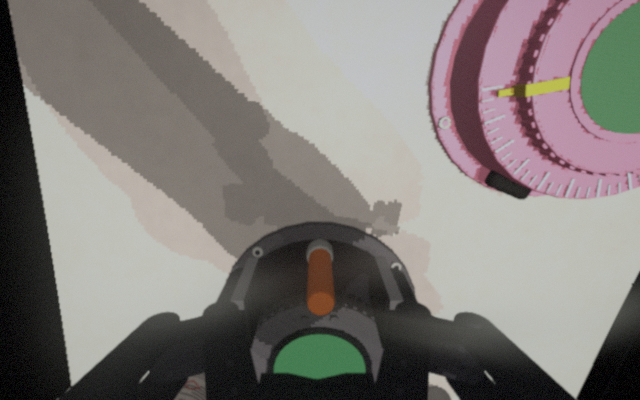

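View pics/sd3.png

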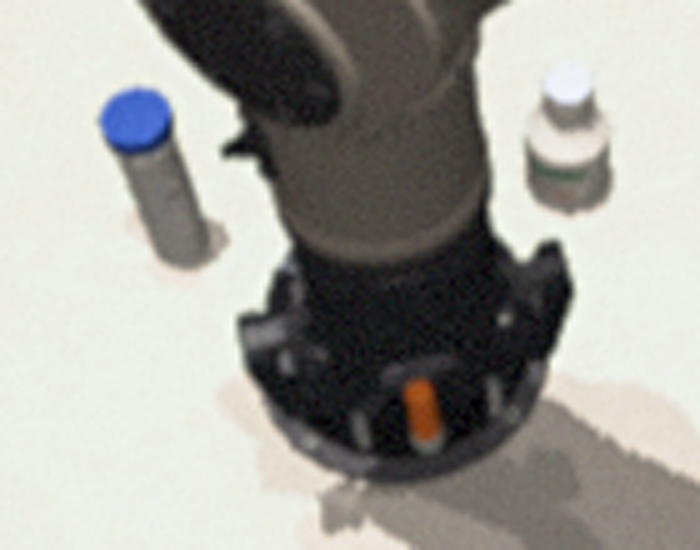

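The post is centred between the pads with no contact. Now I push clockwise, which is tool +y, following the arc.

{"method": "carry_out", "body": {
  "series": "0.2 1 0 0 0.6;0 0.8 0 0 0.6;-0.22 0.73 0 0.1 0.6;-0.22 0.73 0 0.1 0.6;-0.22 0.73 0 0.1 0.6;-0.22 0.73 0 0.1 0.6;-0.22 0.73 0 0.1 0.6;0 0 0 0 0.6"
}}

```text
clock: 5.6
tcp_pos: [0.4203, 0.3168, 0.0753]
orientation: [-0.591, -3.085, -0.0]
contact_force: [-0.4, -0.4, -0.5]
grip_width: 0.0516
```

Run:
```python
from h import *
o,R=st(); w=wristf(); cv2.imwrite("pics/w4.png",w["color"]); crop(eyes.grab_frame("side"),200,170,140,110,5,"sd4.png")
```

```text
t 5.6 tcp [0.4203 0.3168 0.0753] xhead 158.3 w 0.0516 F [-0.4 -0.4 -0.5] j [-0.62  0.47 -0.18  2.03  0.13  0.66  0.31]
tcp rel axis r 0.0782 ang 145.1
```

View pics/w4.png

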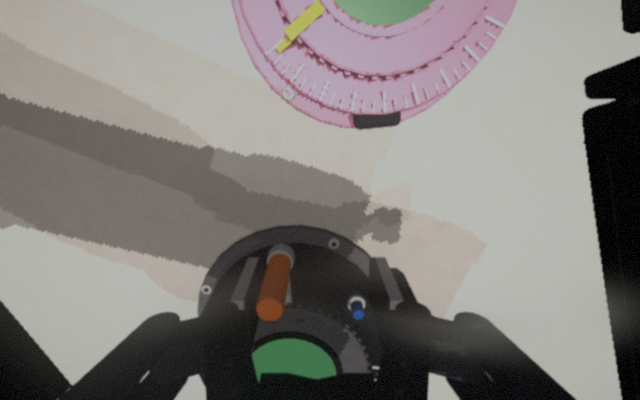

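View pics/sd4.png

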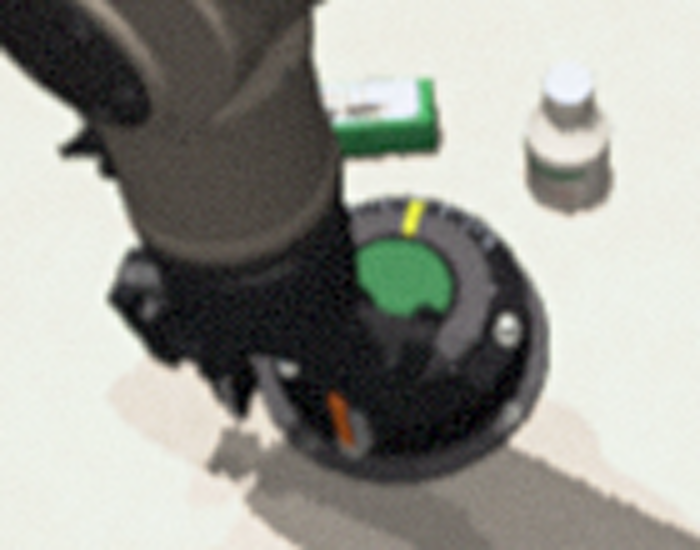

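The push works; about 35° remain to the blue stop.

{"method": "carry_out", "body": {
  "series": "-0.22 0.73 0 0.1 0.6;-0.22 0.73 0 0.1 0.6;-0.22 0.73 0 0.1 0.6;-0.22 0.73 0 0.1 0.6;-0.22 0.73 0 0.1 0.6;0 0 0 0 0.6"
}}

```text
clock: 6.45
tcp_pos: [0.4495, 0.3403, 0.0752]
orientation: [1.336, 2.843, 0.0]
contact_force: [-0.7, 0.3, -0.9]
grip_width: 0.0514
```

Run:
```python
from h import *
o,R=st(); w=wristf(); cv2.imwrite("pics/w5.png",w["color"]); crop(eyes.grab_frame("side"),200,170,140,110,5,"sd5.png")
```

```text
t 6.45 tcp [0.4495 0.3403 0.0752] xhead 129.7 w 0.0514 F [-0.7  0.3 -0.9] j [-0.72  0.51 -0.05  1.95  0.04  0.68 -0.1 ]
tcp rel axis r 0.0767 ang 117.1
```

View pics/w5.png

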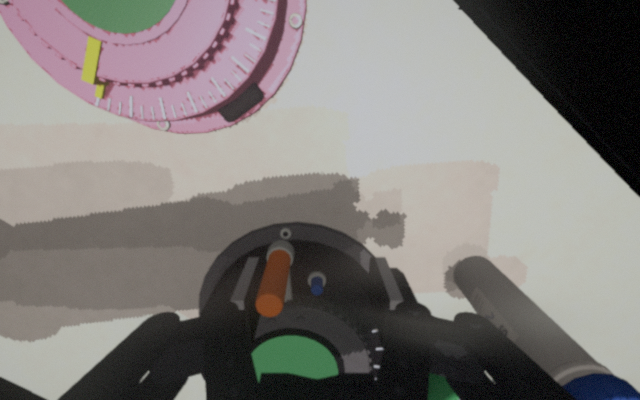

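View pics/sd5.png

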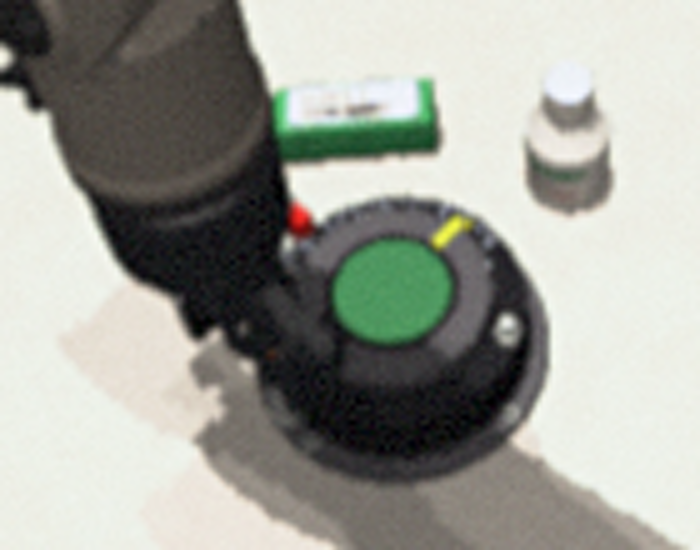

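{"method": "carry_out", "body": {
  "series": "-0.22 0.73 0 0.1 0.6;-0.1 0.5 0 0.03 0.6;0 0 0 0 0.6"
}}

```text
clock: 6.92
tcp_pos: [0.4616, 0.3451, 0.0753]
orientation: [1.518, 2.75, 0.001]
contact_force: [-0.7, -0.6, 0.5]
grip_width: 0.0514
```

```bash
cat >> h.py <<'E'
def look(n):
    o,R=st(); w=wristf(); cv2.imwrite("pics/w%s.png"%n,w["color"]); b=eyes.grab_frame("side"); crop(b,200,170,140,110,5,"sd%s.png"%n)
    hsv=cv2.cvtColor(b["color"],cv2.COLOR_BGR2HSV)
    m=cv2.inRange(hsv,(24,120,120),(34,255,255)); m[:180]=0;m[270:]=0;m[:,:250]=0;m[:,315:]=0
    ys,xs=np.nonzero(m)
    if len(xs):
        p=np.array([atz(b,(x,y),.060)[:2] for x,y in zip(xs,ys)])-A
        c=p.mean(0);print("n",len(xs),"pointer stripe r %.3f ang %.1f"%(np.hypot(*c),np.degrees(np.arctan2(c[1],c[0]))))
    m=cv2.inRange(hsv,(35,100,60),(85,255,255)); m[:215]=0;m[245:]=0;m[:,:260]=0;m[:,300:]=0
    ys,xs=np.nonzero(m)
    print("glass",len(xs),np.round(atz(b,(xs.mean(),ys.mean()),.06)-np.r_[A,0],4))
E
python3 -c "
from h import *
look('6')"
```

```text
t 6.92 tcp [0.4616 0.3451 0.0753] xhead 122.2 w 0.0514 F [-0.7 -0.6  0.5] j [-0.74  0.52 -0.02  1.92  0.01  0.7  -0.2 ]
tcp rel axis r 0.0766 ang 107.3
n 23 pointer stripe r 0.042 ang -55.0
glass 400 [0.0007 0.0011 0.06  ]
```

View pics/w6.png

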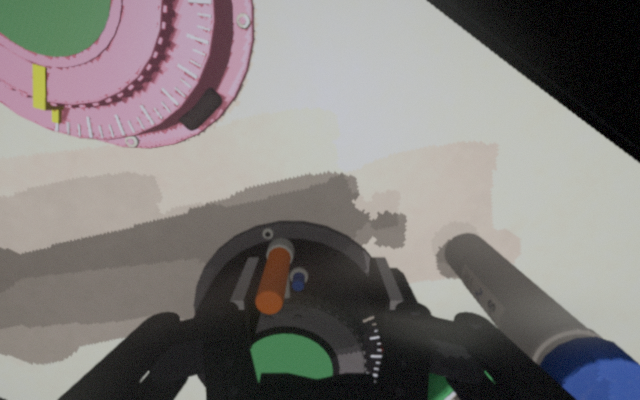

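View pics/sd6.png

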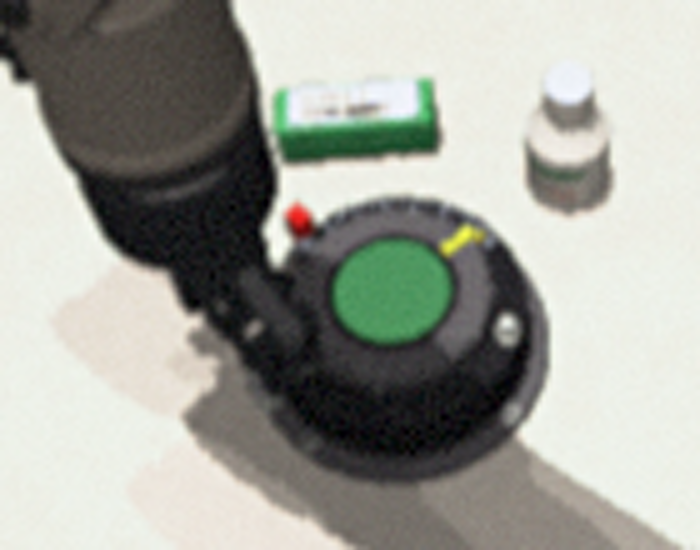

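The pointer reads about −55°; the stop is at −57.3°. I'll press on gently until the force shows the stop.

{"method": "carry_out", "body": {
  "series": "0 0.3 0 0 0.6;0 0 0 0 0.6"
}}

```text
clock: 7.28
tcp_pos: [0.4629, 0.3457, 0.0751]
orientation: [-1.519, -2.748, 0.004]
contact_force: [-5.2, -2.6, 3.0]
grip_width: 0.0511
```

{"method": "carry_out", "body": {
  "series": "0 0.2 0 0 0.6;0 0 0 0 0.6"
}}

```text
clock: 7.52
tcp_pos: [0.4629, 0.3457, 0.0748]
orientation: [-1.519, -2.747, 0.01]
contact_force: [-9.3, -4.9, 7.2]
grip_width: 0.0511
```

```bash
python3 -c "
from h import *
look('7')"
```

```text
t 7.53 tcp [0.4629 0.3457 0.0748] xhead 122.1 w 0.0511 F [-9.3 -4.9  7.2] j [-0.74  0.53 -0.02  1.91  0.01  0.71 -0.2 ]
tcp rel axis r 0.0768 ang 106.2
n 21 pointer stripe r 0.043 ang -56.7
glass 398 [0.0006 0.0009 0.06  ]
```

The stop is firm: 10 N with no motion, pointer at −56.7°. Now I push back counterclockwise with the other pad.

{"method": "carry_out", "body": {
  "series": "0 -2 0 0 0.6;0 -2.2 0 0 0.6;0 0 0 0 0.6"
}}

```text
clock: 8.0
tcp_pos: [0.4298, 0.3248, 0.0756]
orientation: [1.52, 2.749, 0.0]
contact_force: [1.0, 0.2, -0.2]
grip_width: 0.0516
```

{"method": "carry_out", "body": {
  "series": "-0.22 -0.73 0 -0.1 0.6;-0.22 -0.73 0 -0.1 0.6;-0.22 -0.73 0 -0.1 0.6;-0.22 -0.73 0 -0.1 0.6;-0.22 -0.73 0 -0.1 0.6;0 0 0 0 0.6"
}}

```text
clock: 8.75
tcp_pos: [0.4126, 0.2931, 0.0757]
orientation: [0.796, 3.038, 0.003]
contact_force: [0.4, 0.6, 0.4]
grip_width: 0.0516
```

```bash
python3 -c "
from h import *
look('8')"
```

```text
t 8.75 tcp [0.4126 0.2931 0.0757] xhead 150.7 w 0.0516 F [0.4 0.6 0.4] j [-0.62  0.44 -0.15  2.08  0.11  0.63  0.22]
tcp rel axis r 0.0748 ang 163.6
n 20 pointer stripe r 0.042 ang -28.6
glass 86 [ 0.0031 -0.0184  0.06  ]
```

View pics/w8.png

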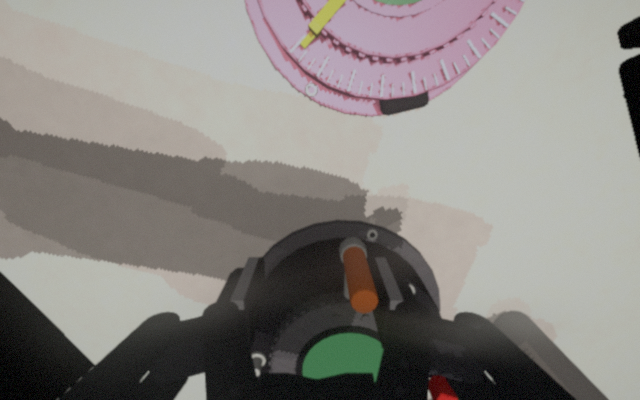

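Pointer is at −28.6°, with about 68° to go. I'll also correct the 2 mm inward drift.

{"method": "carry_out", "body": {
  "series": "-0.12 -0.73 0 -0.1 0.6;-0.12 -0.73 0 -0.1 0.6;-0.18 -0.73 0 -0.1 0.6;-0.2 -0.73 0 -0.1 0.6;-0.2 -0.73 0 -0.1 0.6;-0.2 -0.73 0 -0.1 0.6;-0.2 -0.73 0 -0.1 0.6;0 0 0 0 0.6"
}}

```text
clock: 9.85
tcp_pos: [0.4133, 0.2413, 0.0754]
orientation: [-0.292, 3.128, 0.0]
contact_force: [-1.3, -0.1, -0.8]
grip_width: 0.0512
```

```bash
python3 -c "
from h import *
look('9')"
```

```text
t 9.85 tcp [0.4133 0.2413 0.0754] xhead -169.3 w 0.0512 F [-1.3 -0.1 -0.8] j [-0.39  0.42 -0.32  2.13  0.22  0.62  0.89]
tcp rel axis r 0.0774 ang 203.3
glass 56 [0.0072 0.0207 0.06  ]
```

View pics/w9.png

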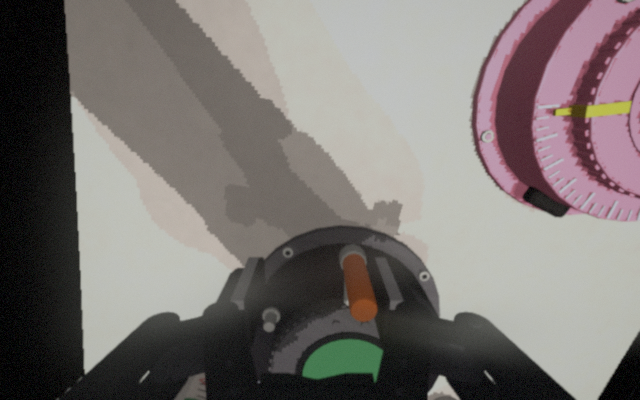

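View pics/sd9.png

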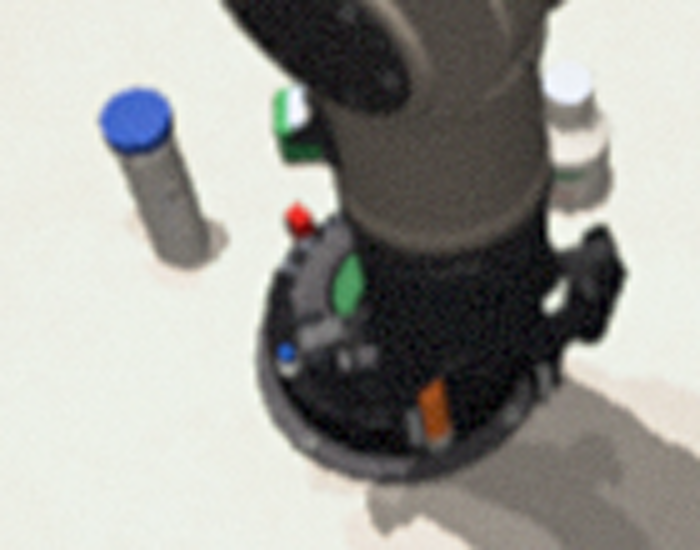

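{"method": "carry_out", "body": {
  "series": "-0.22 -0.73 0 -0.1 0.6;-0.22 -0.73 0 -0.1 0.6;-0.22 -0.73 0 -0.1 0.6;-0.22 -0.73 0 -0.1 0.6;0 0 0 0 0.6"
}}

```text
clock: 10.58
tcp_pos: [0.4303, 0.2168, 0.0751]
orientation: [0.908, -3.007, 0.0]
contact_force: [0.1, -0.6, -0.1]
grip_width: 0.0515
```

```bash
python3 -c "
from h import *
look('10')
a=eyes.grab_frame('scene');crop(a,215,140,120,110,6,'sc10.png')"
```

```text
t 10.57 tcp [0.4303 0.2168 0.0751] xhead -146.4 w 0.0515 F [ 0.1 -0.6 -0.1] j [-0.25  0.43 -0.41  2.12  0.29  0.64  1.3 ]
tcp rel axis r 0.0773 ang 225.6
n 19 pointer stripe r 0.042 ang 31.6
glass 271 [0.0064 0.0053 0.06  ]
```

View pics/sd10.png

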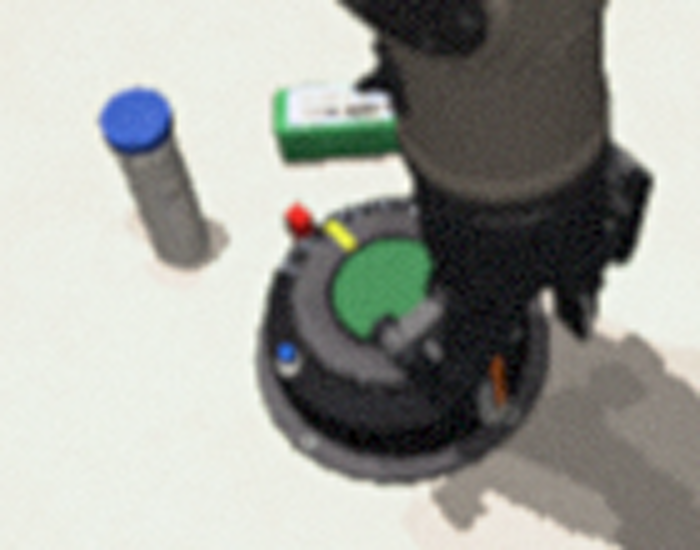

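View pics/sc10.png

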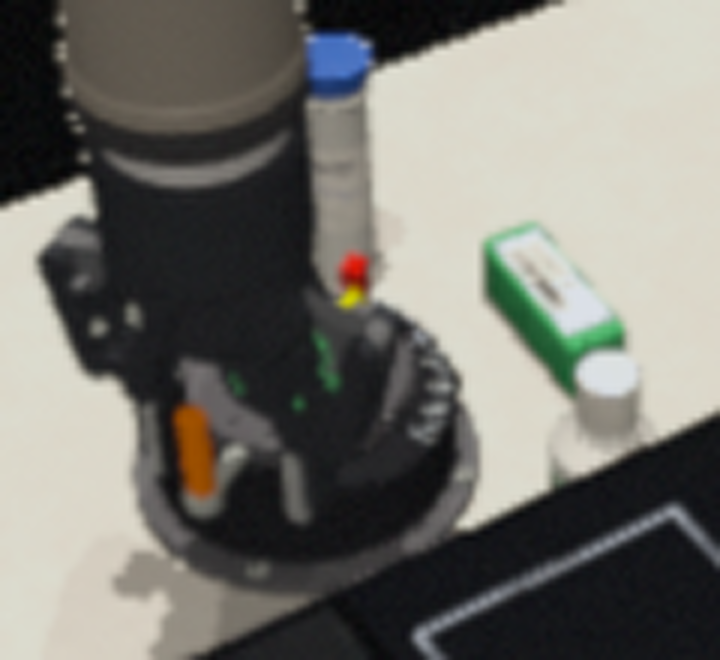

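```bash
cat >> h.py <<'E'
def rider():
    for n,box in (("side",(180,245,240,300)),("scene",(165,205,255,300))):
        b=eyes.grab_frame(n);hsv=cv2.cvtColor(b["color"],cv2.COLOR_BGR2HSV)
        for nm,rngs in (("red",[((0,130,60),(8,255,255)),((172,130,60),(180,255,255))]),("yel",[((23,120,110),(34,255,255))])):
            m=sum(cv2.inRange(hsv,*q) for q in rngs); k=np.zeros_like(m);k[box[0]:box[1],box[2]:box[3]]=1;m=m*k
            ys,xs=np.nonzero(m)
            if len(xs)<3: continue
            for z in (.055,.061):
                c=atz(b,(xs.mean(),ys.mean()),z)[:2]-A; print(n,nm,len(xs),np.round([xs.mean(),ys.mean()],1),"z",z,"r %.3f ang %.1f"%(np.hypot(*c),np.degrees(np.arctan2(c[1],c[0]))))
E
python3 -c "
from h import *
rider()"
```

```text
side red 22 [261.5 215.2] z 0.055 r 0.059 ang 39.4
side red 22 [261.5 215.2] z 0.061 r 0.056 ang 41.5
side yel 19 [267.7 216.5] z 0.055 r 0.045 ang 29.9
side yel 19 [267.7 216.5] z 0.061 r 0.042 ang 31.9
scene red 20 [273.5 184.5] z 0.055 r 0.068 ang 41.7
scene red 20 [273.5 184.5] z 0.061 r 0.062 ang 39.4
scene yel 9 [273.3 189.1] z 0.055 r 0.052 ang 35.7
scene yel 9 [273.3 189.1] z 0.061 r 0.046 ang 31.8
```

Rider about 40°, pointer about 32.5°: push about 7° (0.12 rad) more.

{"method": "carry_out", "body": {
  "series": "-0.12 -0.44 0 -0.06 0.6;-0.12 -0.44 0 -0.06 0.6;0 0 0 0 0.6;0 0 0 0 0.6"
}}

```text
clock: 11.32
tcp_pos: [0.4373, 0.2113, 0.0752]
orientation: [1.089, -2.947, 0.0]
contact_force: [-0.7, 0.2, 0.1]
grip_width: 0.051
```

```bash
python3 -c "
from h import *
look('11');rider()
a=eyes.grab_frame('scene');crop(a,215,140,120,110,6,'sc11.png')"
```

```text
t 11.32 tcp [0.4373 0.2113 0.0752] xhead -139.4 w 0.051 F [-0.7  0.2  0.1] j [-0.22  0.44 -0.44  2.11  0.31  0.65  1.42]
tcp rel axis r 0.0769 ang 232.2
n 21 pointer stripe r 0.044 ang 38.2
glass 328 [0.0039 0.0032 0.06  ]
side red 18 [259.4 213.7] z 0.055 r 0.066 ang 39.8
side red 18 [259.4 213.7] z 0.061 r 0.063 ang 41.7
side yel 22 [265.7 217.4] z 0.055 r 0.047 ang 36.4
side yel 22 [265.7 217.4] z 0.061 r 0.043 ang 38.8
scene red 19 [273.8 184.5] z 0.055 r 0.069 ang 41.1
scene red 19 [273.8 184.5] z 0.061 r 0.062 ang 38.7
```

View pics/sd11.png

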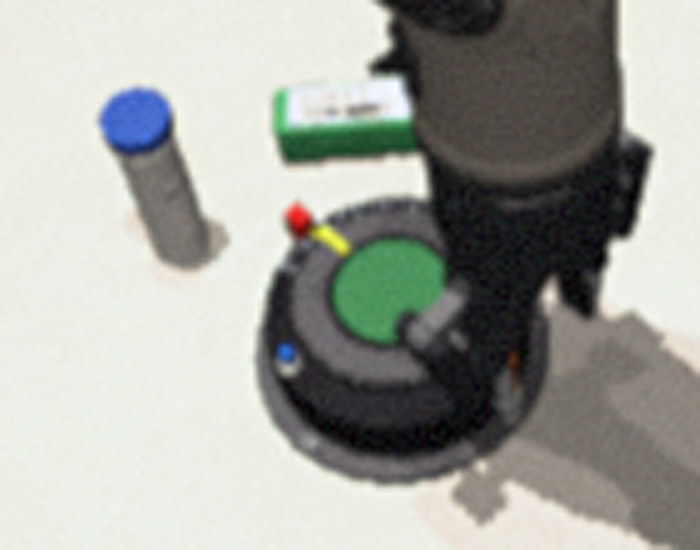

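View pics/w11.png

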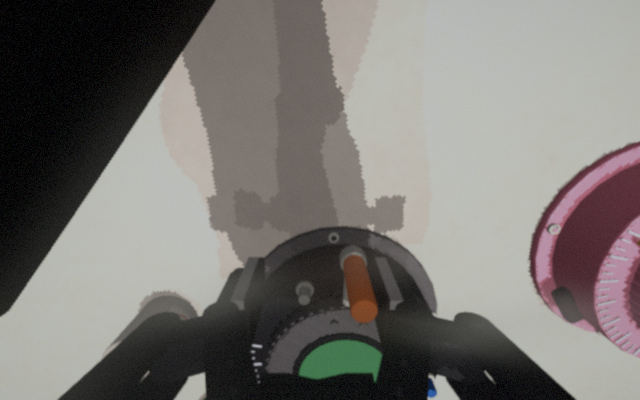

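The pointer seems aligned with the rider. I'll back off to centre the post, rise and look from above.

{"method": "carry_out", "body": {
  "series": "0 1 0 0 0.6;0 0.9 0 0 0.6;0 0 0 0 0.6;0 0 -4 0 0.6;0 0 -4 0 0.6;0 0 -4 0 0.6;0 0 -4 0 0.6;0 0 0 0 0.6"
}}

```text
clock: 12.58
tcp_pos: [0.4269, 0.2267, 0.2384]
orientation: [-1.088, 2.94, 0.001]
contact_force: [-0.0, 0.5, 0.0]
grip_width: 0.0514
```

Run:
```python
from h import *
look('12');rider()
w=wristf(); crop(w,250,160,140,160,5,"w12c.png")
```

```text
t 12.57 tcp [0.4269 0.2267 0.2384] xhead -139.4 w 0.0514 F [-0.   0.5  0. ] j [-0.15  0.2  -0.53  1.98  0.12  0.99  1.55]
tcp rel axis r 0.0732 ang 218.3
n 22 pointer stripe r 0.043 ang 37.9
glass 397 [0.001  0.0003 0.06  ]
side red 19 [261.4 215.3] z 0.055 r 0.059 ang 39.7
side red 19 [261.4 215.3] z 0.061 r 0.056 ang 41.8
side yel 24 [265.8 217.3] z 0.055 r 0.047 ang 36.0
side yel 24 [265.8 217.3] z 0.061 r 0.043 ang 38.4
scene red 21 [273.7 184.7] z 0.055 r 0.068 ang 41.2
scene red 21 [273.7 184.7] z 0.061 r 0.062 ang 38.8
scene yel 16 [270.6 189.9] z 0.055 r 0.047 ang 42.1
scene yel 16 [270.6 189.9] z 0.061 r 0.040 ang 38.6
```

View pics/w12c.png

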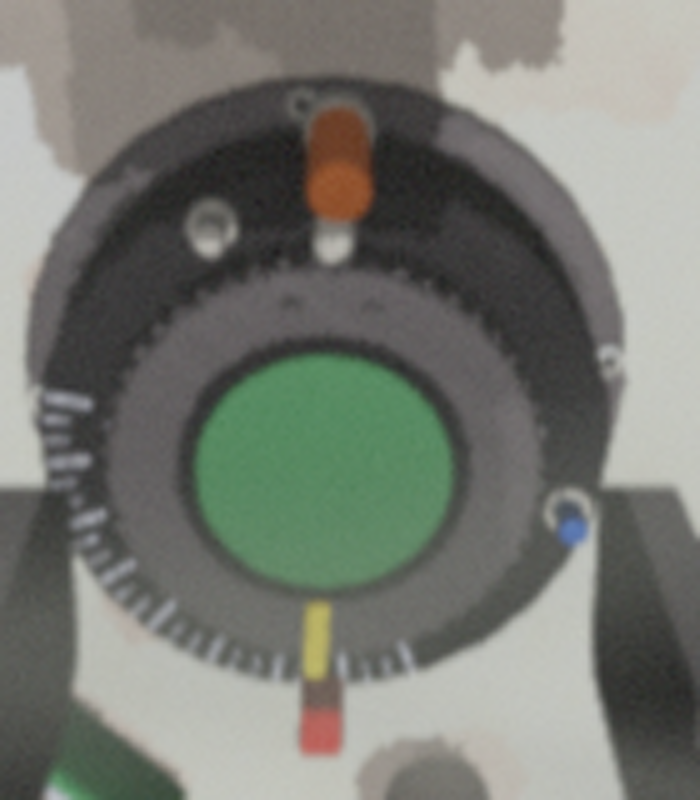

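View pics/sd12.png

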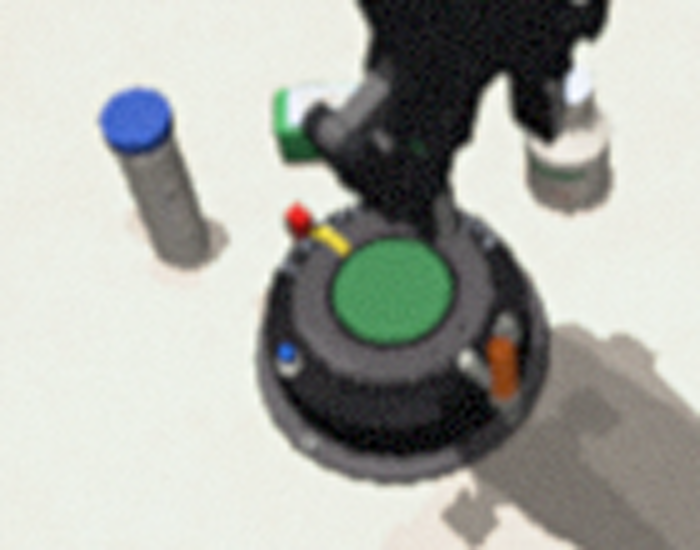

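From above, the pointer tip is at crop x≈315 and the rider's middle at x≈322. At about 3.8 px/mm that is a 1.8 mm offset, within the 5 mm allowed. The tube, case and bottle are at their starting pixels, so I'm handing in.

```bash
python3 -c "
from h import *
print(r.hand_in())"
```

```text
the job is handed in; nothing more can be done
None
```

I set the ring as asked and handed the job in at about 12.6 s of the 51 s allowed; no verdict was reported.

- **Pushing:** I lowered the half-open jaws either side of the black stand's orange post without pinching it. One pad pushed it clockwise to the blue stop. There the force rose to about 10 N with no more motion, and the pointer read −56.7° against an expected −57.3°. The other pad then pushed it back counterclockwise to the rider, and I backed off and lifted clear.
- **Pointer at the rider:** the wrist view from above shows the tip about 1.8 mm from the rider's middle, within the 5 mm allowed. The fixed cameras agree only roughly: they put the pointer at 36–42° and the rider at about 39–42°, depending on the height assumed. One degree is about 1 mm at the tip.
- **Surroundings:** the tube, case and bottle looked unmoved in the side view, though I did not measure their positions again. The gripper partly hid the case and bottle in the last picture. The last force reading showed no contact.

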